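# Clamp a seatpost tube with a toggle latch

### The arm

A 6-joint arm with a two-finger parallel gripper is mounted at the origin on the work surface. World frame = base frame: x ahead of the robot, y to its left, z up, the work surface at z = 0. Lengths are in mm, angles in rad, forces in N, time in s.
With the tool pointing down it reaches from about 350 to 775 mm from the base axis. Payload 7.3 kg.
Tool frame: the origin (TCP) lies on the centre line of the jaws, within the pads' length; the fingertips stand 11 mm ahead of it and the grasp point (between the pads) lies 8 mm behind it; z points along the fingers, y is the line along which they close (so a half turn about z gives the same grasp; the last joint's range is limited). The gripper opens to 92 mm and grips with 3 to 60 N. Pads are 19 mm wide; open, the fingers measure 130 mm over their backs; the gripper's body (75 mm by 190 mm) begins 47 mm behind the grasp point.
Start: joints at [-1.432, 0.342, 1.524, -0, 1.275, -0.146], TCP at [147.529, -503.864, 237.741] pointing down, gripper open.
Joint ranges: [-2.53, 2.53], [-0.77, 2.02], [0.04, 2.7], [-1, 4.14], [0.28, 2.66], [-3.11, 3.11]. Speed limits (rad/s): [2.57, 2.57, 3.14, 3.14, 3.14, 3.14].

### API

Orientations are given as [roll, pitch, yaw] about the fixed x, y, z axes, in that order (R = Rz(yaw) Ry(pitch) Rx(roll)).
In Python, from plant import bot gives the robot as it stands.
- The arm moves only by the tool step_arm, never from a script. Its argument "deltas" is a list of rows, each a list of 5 numbers: the opening, from 0 (shut) to 1 (fully open), then the shift along the tool's x, y, z each as a share of 0.5 m, from -1 to 1, then the turn about the tool's z as a share of pi/2 rad, from -1 to 1. In form: [[claw, x, y, z, turn], ...]. A call has 1 to 8 rows; each row shifts and turns the commanded pose from where the row before left it, along the tool's axes as they then stand; what a row does not reach is not made up. A row lasts 1/10 s, in which the tool goes at most 50 mm and 8.59 degrees, less where a joint would pass 70% of its speed; a pose out of reach is approached as far as the arm can. A call with a number of a shift or a turn outside -1 to 1 is refused whole. A call with a gripper value outside its range is refused whole. The fingers move at their own pace and stop on an object; the grip force is fixed at half the most. Time passes only in rows, so rows that do not move let the fingers close. It gives the time, the measured TCP pose, the force, the opening and the grip force at its end, in the units of the state.
- bot.get_obs(): the state, without advancing time (a new reading comes with each control period).
- bot.capture(name): name is "side" or "top"; returns (picture, depth): 384x512x3 uint8, red, green, blue; 384x512 float32, mm along the optical axis (not along the pixel's ray), 0 where there is no reading.
- bot.camera_params(name): a dict with "fov_y" (degrees; the focal length in pixels is half the picture's height over the tangent of half this angle, whatever the lens; pixels are square), "cx", "cy" (the principal point, pixels), "rvec" (rotation vector, rad) and "tvec" (3), from world to camera coordinates, as OpenCV has them. Camera axes: x right, y down, z forward; pixel columns grow to the right and rows downward; lengths in mm; the calibration is good to about 2 mm. A picture is of the moment at which its call begins. camera_params takes no time and is no camera call.
- bot.close_job(): hands the job in; it is judged then, once.
The state is a dict: "time": time; "joint_positions": joint angles; "dq": joint speeds; "tau": joint torques, N m; "tool_pos": TCP position; "tcp_rot": TCP orientation; "contact_force": force on the tool from outside, world axes, zero at the start; "moment": the same for the moment, N m; "grip_width": finger opening in mm; "finger_force": force on a finger pad.
Only numpy, scipy, OpenCV 4.12 (cv2) and the standard library are available. Lean on these libraries where they do the work, as an engineer would, in place of code of your own. Each camera call takes 0.05 s, during which the arm holds its last target. There are 200 camera calls.

### The job

Clamp the black tube in its cradle: swing the latch's wire bail over, find by feel where its bar snaps down into the keeper on the sliding jaw, and then press the latch's lever over past center and fully home against its stop so that the jaw is drawn towards the tube. Never push harder than about 35 N, leave the other things on the bench alone, and let go at the end.

Things in the scene. Friction and masses are not known exactly. Their poses are not given: they have to be found in the camera images.
- latch: Toggle latch screwed to the bench: steel plate 120 x 56 x 8 mm with two ears, a lever and a wire bail. Origin: on the bench under the lever's pivot. Its x points level along the latch towards the cradle and jaw, y along the hinge axes, z up. The plate spans x -95 to 25 mm.
- lever_pivot (a point): Lever's hinge axis, 60 mm above the bench, midway between the ears. At 20 mm from it the bail is pinned to the lever, in the direction 76 deg + joint lever (in the latch's x-z plane, from +x up through z). The handle's centre line points in the direction 68 deg + joint lever.
- lever (a joint): Lever angle, rad: 0 is its forward stop, 1.955 home on its other stop (handle level, pointing to latch -x, its top 65 mm above the bench). It stays where left (friction 0.10 Nm; pushing the bail's bar along x moves it with some 5 N). Once hooked, the jaw's spring resists it up to dead center at about 1.76, then helps it home.
- handle_grip (a point): On the centre line of the lever's black handle (24 mm wide, 10 mm thick, 36 to 98 mm from the pivot), 75 mm from the pivot. Pushing here towards latch -x, then down, along an arc about the pivot, closes the lever. About 3 to 12 N is needed.
- bail (a joint): Bail angle relative to the lever, rad; joint bail + joint lever is the bail's angle above level, as seen from its pin towards the bar (0 level along latch x, pi/2 straight up). It starts steep and stays put; pushed below about 0.9 rad above level it falls forward by its own weight, onto the keeper. Tilting the lever to its forward stop is enough for that.
- bail_bar (a point): Middle of the bail's cross bar: steel, 9 mm thick, 72 mm long along latch y, 136.8 mm from the bail's pin, on two 6 mm wires at y +-31 mm. More than 9 mm from its middle the bar is clear of the keeper, so its ends can be pressed. Hooked, its centre is 54 to 57 mm above the bench; resting on top of the keeper it is over 62 mm.
- jaw (a joint): Draw of the sliding jaw towards the tube (latch -x), m: 0 at rest, 0.002 to 0.013 with the lever home; sprung, 15 N at 0 and 5 N more per mm. The jaw rides in the aluminium cradle (plate 120 x 70 mm, black tube 32 mm thick lying in it), in line ahead of the latch at a distance that differs each time and is not measured: see slot.
- slot (a point): Roughly where the bar goes in: a point fixed to the latch, 132.5 mm ahead of its pivot, 54 mm up; the true place lies up to 5 mm nearer or farther. The 18 mm wide keeper: a lip (pivot side, top sloping, 63 to 69 mm up) and a sprung gate (far side, flat top 63 mm up, chamfered, moves 1.5 mm) leave 8 mm; the 9 mm bar snaps through with 8 to 20 N, jams elsewhere. Lever home draws it under the lip.
- spray_can: Bystander: red spray can, 52 mm thick, 160 mm high; origin under its middle. Leave alone.
- parts_tray: Bystander: black tray 100 x 65 x 20 mm; origin under its middle. Leave alone.
- grease_jar: Bystander: white jar, 56 mm thick, 45 mm high; origin under its middle. Leave alone.
- wrench: Bystander: steel wrench 150 mm long lying flat; origin under its middle. Leave alone.
Mind the look-alikes: they are no part of the job. Several things look just like the part that bears jaw: the one meant starts farthest from the robot's base.

How it is judged (in metres and radians):
On the way, in this order (a step that is already met when the one before it is completed fails the run):
1. the bail's bar is down in the keeper's slot, behind the lip (height (world z) of bail_bar below 0.06 m and x of bail_bar in the frame of latch between 0.113 and 0.143 m), for 0.2 s.
2. the lever is fully home past center with the jaw drawn in (value of joint lever above 1.905 rad and value of joint jaw above 0.001 m), for 0.2 s.
At the end, for the whole second after the job is handed in: The lever is at rest within 0.05 rad of its stop, past center, the bail's bar is still hooked in the keeper's slot (its height below 63 mm), the jaw is drawn in by more than 1 mm, and the robot touches nothing (all of step 2 and height (world z) of bail_bar below 0.063 m and velocity of joint lever between -0.05 and 0.05 rad/s).
It fails at once if the robot pushes on the latch (plate, lever or bail) with more than 35 N (contact force between any of the fingers, the arm and latch above 35 N).
It fails at once if a bystander (spray can, tray, jar, wrench) is moved by more than 15 mm (distance of any of spray_can, parts_tray, grease_jar, wrench from where it was at the start of the episode above 0.015 m).
It also fails if it takes over 72 s, if anything falls off the work surface, if the arm or the gripper's body presses on something with over 40 N, if the wrist force passes 120 N, or if a joint passes its speed limit or range.

## Working session

There is one attempt and no reset: what is moved stays moved. The work goes in short steps, Python scripts to look and compute and a tool call to move; the robot and the scene stay as the last step left them, time stands still between calls to the robot, and variables do not carry over. Pictures are saved under pics/ and viewed, at most 10 in all, crops included, and the job is handed in when it is done.

Besides the shell and the picture viewer there is one more tool, called after "Call:" in YAML: its name, and indented under it one key for each argument. step_arm: Moves the arm, as the interface text tells. Shift numbers are shares of 0.5 m and turn numbers shares of pi/2 rad, none past 1 either way. Its arguments: {"type":"object","properties":{"deltas":{"type":"array","items":{"type":"array","items":{"type":"number","minimum":-1,"maximum":1}}}},"required":["deltas"]}

```bash
mkdir -p pics && cat > h.py <<'E'
import numpy as np,cv2
from plant import bot
def cam(n):
    p=bot.camera_params(n);f=192/np.tan(np.radians(p['fov_y'])/2)
    R=cv2.Rodrigues(np.array(p['rvec'],float))[0];return f,p['cx'],p['cy'],R,np.array(p['tvec'],float).ravel()
def grab(n):
    im,d=bot.capture(n);cv2.imwrite(f'pics/{n}.png',im[:,:,::-1]);np.savez(f'pics/{n}.npz',im=im,d=d);return im,d
def load(n):
    z=np.load(f'pics/{n}.npz');return z['im'],z['d']
def pt(n,u,v,d):
    f,cx,cy,R,t=cam(n);c=np.array([(u-cx)*d/f,(v-cy)*d/f,d]);return R.T@(c-t)
def cloud(n,d):
    f,cx,cy,R,t=cam(n);v,u=np.mgrid[:384,:512];c=np.stack([(u-cx)*d/f,(v-cy)*d/f,d],-1);return (c-t)@R
def proj(n,P):
    f,cx,cy,R,t=cam(n);c=R@np.array(P,float)+t;return f*c[0]/c[2]+cx,f*c[1]/c[2]+cy
E
python3 - <<'E'
from h import *
a,_=grab('top');b,_=grab('side')
for n in('top','side'):
    f,cx,cy,R,t=cam(n);print(n,f,-R.T@t,R[2])
print(bot.get_obs())
E
```

```text
top 355.58789835713475 [466.31151912  52.62624263 927.2124856 ] [ 0.11777673 -0.01199994 -0.99296759]
side 358.1394733692256 [155.98809703 584.45726308 503.22970033] [ 0.53121057 -0.69580978 -0.48338813]
{'time': 0.1, 'joint_positions': array([-1.43202831e+00,  3.42659116e-01,  1.52491663e+00, -2.08192638e-05,
        1.27540301e+00, -1.46001797e-01]), 'dq': array([-4.38640929e-04, -5.90470816e-04, -2.23196820e-03, -1.11089826e-03,
       -7.61805827e-05, -5.29931454e-04]), 'tau': array([ 1.98721413e-03, -4.32001376e+01, -2.44695568e+01,  7.18639442e-02,
        5.26177988e-02, -3.78681500e-05]), 'tool_pos': array([ 147.45756811, -503.50381526,  237.11299977]), 'tcp_rot': array([-3.14021841e+00, -1.81956578e-04,  2.84775763e-01]), 'contact_force': array([ 0.39065107,  0.59342257, -0.15273741]), 'moment': array([ 0.0219966 , -0.01634325, -0.02069684]), 'finger_force': 0.0, 'grip_width': 91.30550436461466}
```

View pics/top.png

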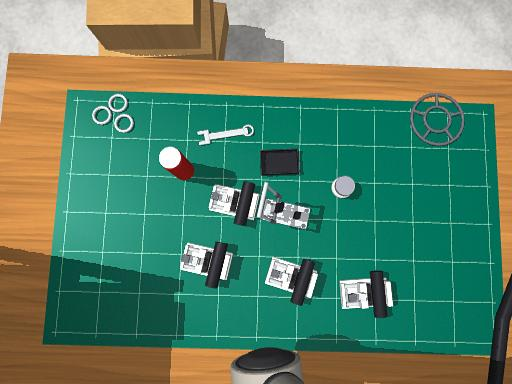

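View pics/side.png

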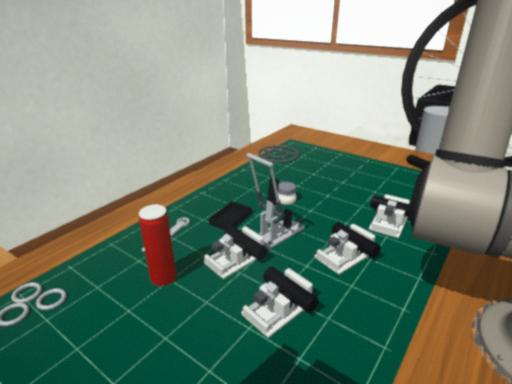

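The top view shows the latch at about (288,212), with its bail bar near (265,205). The in-line cradle, farthest from the base, is at (232,203) with its keeper near (218,198). The side view has the latch at (278,225), its bail bar at (260,158) and the can at (157,245).

```bash
python3 - <<'E'
from h import *
a,d=load('top');b,e=load('side')
A=cv2.resize(a[170:240,200:325],None,fx=6,fy=6,interpolation=cv2.INTER_CUBIC)[:,:,::-1]
B=cv2.resize(b[145:285,195:315],None,fx=4.2,fy=4.2,interpolation=cv2.INTER_CUBIC)[:,:,::-1]
cv2.imwrite('pics/ca.png',A);cv2.imwrite('pics/cb.png',B)
C=cloud('top',d)
print(A.shape,B.shape,C[100,300],C[330,300])
E
```

```text
(420, 750, 3) (588, 504, 3) [838.89527335 -49.86029212   3.05512768] [237.51170609 -60.39643998  -1.96815381]
```

View pics/ca.png

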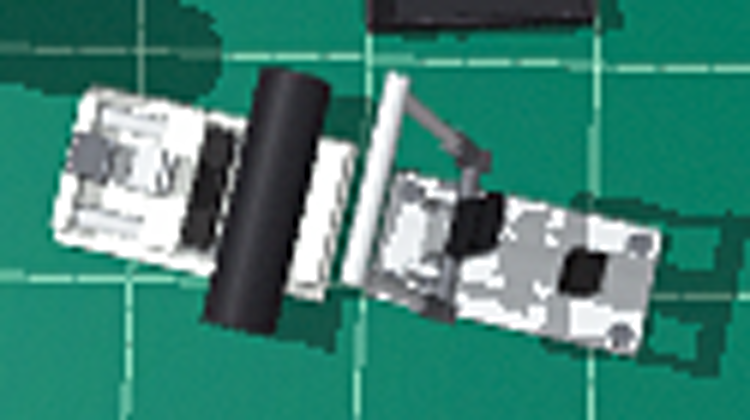

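View pics/cb.png

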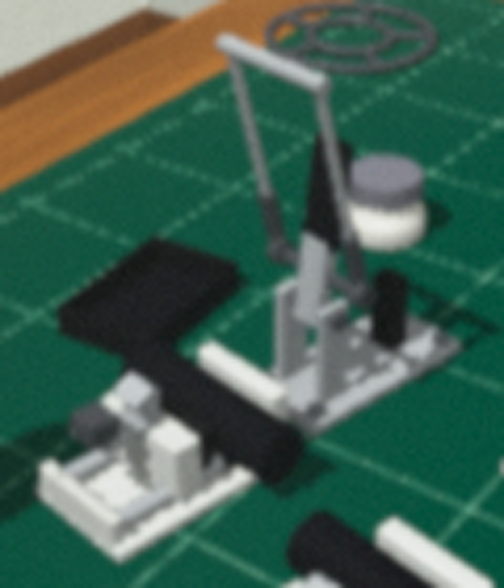

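The top crop shows rear plate corners at about (660,232) and (637,355), front corners at (395,172) and (372,290), and bar ends at (398,75) and (352,283). In the side crop the bar ends are at (222,42) and (325,85).

```bash
cat >> h.py <<'E'
def onz(n,u,v,z):
    f,cx,cy,R,t=cam(n);o=-R.T@t;r=R.T@np.array([(u-cx)/f,(v-cy)/f,1]);return o+r*(z-o[2])/r[2]
def tri(ua,ub):
    P=[]
    for n in('top','side'):
        f,cx,cy,R,t=cam(n);P.append(np.array([[f,0,cx],[0,f,cy],[0,0,1]])@np.c_[R,t])
    X=cv2.triangulatePoints(P[0],P[1],np.array(ua,float),np.array(ub,float));return (X[:3]/X[3]).ravel()
E
python3 - <<'E'
from h import *
ta=lambda x,y:(x/6+200-.4,y/6+170-.4)
tb=lambda x,y:(x/4.2+195-.4,y/4.2+145-.4)
c=[onz('top',*ta(*p),8) for p in[(660,232),(637,355),(395,172),(372,290)]]
print(np.round(c,1)); r=(c[0]+c[1])/2;fr=(c[2]+c[3])/2;x=(fr-r);print('len',np.linalg.norm(x),'wid',np.linalg.norm(c[0]-c[1]),np.linalg.norm(c[2]-c[3]))
x/=np.linalg.norm(x);print('yaw',np.degrees(np.arctan2(x[1],x[0])),'origin',r+95*x, fr-25*x)
for p,q in[((398,75),(222,42)),((352,283),(325,85))]:
    X=tri(ta(*p),tb(*q));print('bar end',X,proj('top',X),ta(*p),proj('side',X),tb(*q))
# tube axis ends, in top at z~?; keeper points by depth
a,d=load('top');C=cloud('top',d)
b,e=load('side');S=cloud('side',e)
o=(r+95*x+fr-25*x)/2;o[2]=0;y=np.array([-x[1],x[0],0])
for nm,K in(('top',C),('side',S)):
    Q=K.reshape(-1,3)-o;L=np.c_[Q@x,Q@y,Q[:,2]]
    m=(abs(L[:,1])<45)&(L[:,0]>-120)&(L[:,0]<190)&(L[:,2]>12)
    print(nm)
    for lo in range(-120,190,10):
        s=L[m&(L[:,0]>=lo)&(L[:,0]<lo+10)]
        if len(s):print(lo,len(s),'y',np.round(np.percentile(s[:,1],[2,50,98])),'z',np.round(np.percentile(s[:,2],[5,50,98])))
np.save('latch.npy',np.array([o,x,y]))
E
```

```text
[[545.3 -79.1   8. ]
 [492.  -69.9   8. ]
 [568.   36.3   8. ]
 [516.6  44.8   8. ]]
len 117.45785483090741 wid 54.10684065651044 52.09300651751366
yaw 78.40707715106493 origin [537.74626576  18.54636668   8.        ] [537.23540409  16.05608107   8.        ]
bar end [579.20653671  40.27876432 211.71689051] (np.float64(265.7239341824244), np.float64(181.77759153473508)) (265.93333333333334, 182.1) (np.float64(247.82541132099095), np.float64(154.64039289187832)) (247.45714285714286, 154.6)
bar end [508.35488022  53.80967983 212.30267445] (np.float64(258.0213453221509), np.float64(216.35236472918456)) (258.2666666666667, 216.76666666666665) (np.float64(272.4683308252713), np.float64(164.8729931398689)) (271.98095238095243, 164.83809523809524)
top
-90 10 y [-23. -18.  24.] z [12. 13. 14.]
-80 1 y [21. 21. 21.] z [14. 14. 14.]
-70 29 y [-7.  2.  9.] z [24. 54. 57.]
-60 27 y [-8.  2.  9.] z [20. 52. 55.]
-20 47 y [-32.   1.  33.] z [ 82. 156. 158.]
-10 133 y [-32.   4.  35.] z [ 75.  95. 156.]
0 99 y [-31.  -0.  35.] z [ 54.  74. 143.]
10 45 y [-31. -15.  35.] z [ 12. 154. 185.]
20 102 y [
[... 815 characters left out ...]
35.] z [ 22.  77. 126.]
10 158 y [-31.  13.  34.] z [ 17. 118. 166.]
20 94 y [-33.  29.  35.] z [167. 186. 215.]
30 126 y [-32.   3.  35.] z [204. 213. 216.]
40 26 y [-23.  17.  31.] z [28. 43. 44.]
50 132 y [-28.   4.  30.] z [34. 42. 45.]
60 31 y [-40.   2.  43.] z [41. 43. 44.]
70 110 y [-42.   2.  44.] z [43. 45. 46.]
80 229 y [-43.   8.  43.] z [23. 40. 45.]
90 78 y [-30.  24.  43.] z [16. 33. 42.]
100 62 y [-6. 23. 31.] z [16. 41. 44.]
110 113 y [-23.  24.  31.] z [18. 43. 68.]
120 243 y [-20.   9.  30.] z [15. 37. 67.]
130 64 y [-23.   9.  28.] z [14. 18. 63.]
140 90 y [-22.   8.  27.] z [15. 47. 63.]
150 115 y [-25.   5.  31.] z [16. 50. 63.]
160 94 y [-26.   2.  31.] z [13. 20. 24.]
```

```bash
python3 - <<'E'
from h import *
a,d=load('top');b,e=load('side')
yaw=np.radians(79);x=np.array([np.cos(yaw),np.sin(yaw),0]);y=np.array([-x[1],x[0],0]);o=np.array([537.5,17.3,0])
o=o+1.3*y  # centre on bar
np.save('latch.npy',np.array([o,x,y]));print('o',o)
for nm,i in(('top',d),('side',e)):
    Q=cloud(nm,i).reshape(-1,3)-o;L=np.c_[Q@x,Q@y,Q[:,2]]
    s=L[(L[:,0]>95)&(L[:,0]<185)&(abs(L[:,1])<40)&(L[:,2]>38)]
    print(nm);h={}
    for p in s:h.setdefault((int(p[0]//6)*6,int(p[1]//8)*8),[]).append(p[2])
    ys=range(-32,40,8);print('x\\y',*ys)
    for X in range(96,180,6):print(X,*[round(max(h[(X,Y)])) if (X,Y) in h else '.' for Y in ys])
    s=L[(abs(L[:,0])<40)&(abs(L[:,1])<9)&(L[:,2]>120)&(L[:,2]<170)]
    for lo in range(120,170,8):
        k=s[(s[:,2]>=lo)&(s[:,2]<lo+8)]
        if len(k):print('handle z',lo,len(k),np.round(np.percentile(k[:,0],[5,50,95])))
for X in[(579.2,40.3,211.7),(508.35,53.8,212.3)]:
    q=np.array(X)-o;print('bar end',q@x,q@y,q[2])
Q=cloud('top',d)[140:185,155:200].reshape(-1,3);k=Q[(Q[:,2]>140)&(Q[:,2]<190)];print('can top',k.mean(0),len(k))
for t in(132.5,29.5):print(o+t*x)
E
```

```text
o [536.22388466  17.54805169   0.        ]
top
x\y -32 -24 -16 -8 0 8 16 24 32
96 41 45 43 45 44 45 46 . .
102 46 45 46 46 46 46 47 43 .
108 46 46 52 69 57 61 47 47 .
114 45 48 68 70 70 56 47 47 .
120 44 46 64 68 68 64 45 45 .
126 . . 66 68 65 51 . . .
132 . . 48 53 51 . . . .
138 . . 66 66 67 54 . . .
144 . . 64 65 65 . . . .
150 . . 63 65 65 . . . .
156 . . . . . . . . .
162 . . . . . . . . .
168 . . . . . . . . .
174 . . . . . . . . .
handle z 120 4 [-5. -4. -4.]
handle z 128 6 [-6. -5. -5.]
handle z 136 6 [-7. -7. -6.]
handle z 144 5 [-8. -8. -8.]
handle z 152 37 [-17. -13.  -9.]
side
x\y -32 -24 -16 -8 0 8 16 24 32
96 . . 42 43 42 42 43 . .
102 . . . 43 43 43 43 40 .
108 . . . 45 44 44 45 44 .
114 45 44 68 67 68 52 46 45 .
120 45 45 67 69 68 45 44 44 .
126 . . 64 66 65 46 . . .
132 . . . . 51 . . . .
138 . . 63 62 63 . . . .
144 . . 63 63 64 . . . .
150 . . 64 63 64 . . . .
156 . . 60 60 63 . . . .
162 . . . . . . . . .
168 . . . . . . . . .
174 . . . . . . . . .
handle z 120 22 [-6. -3. -2.]
handle z 128 20 [-7. -4. -3.]
handle z 136 14 [-9. -6. -5.]
handle z 144 11 [-13.  -6.  -6.]
handle z 152 10 [-15. -11.  -7.]
bar end 30.534160326498203 -37.84524665610712 211.7
bar end 30.26730998061346 34.27896072874325 212.3
can top [632.73164815 249.50512722 158.12966373] 448
[561.50607655 147.6136535    0.        ]
[541.85275003  46.50605361   0.        ]
```

Call:
step_arm:
  deltas:
    - [0, 0, 0, -0.02, -0.0871]
    - [0, 0, 0, -0.02, -0.0871]
    - [0, 0, 0, -0.02, -0.0871]
    - [0, 0, 0, -0.02, -0.0871]
    - [0, 0, 0, -0.02, -0.0871]
    - [0, 0, 0, -0.02, -0.0871]
    - [0, 0, 0, -0.02, -0.0871]
    - [0, 0, 0, 0, -0.0871]

```text
time: 0.9
tool_pos: [147.6, -504.2, 308.8]
tcp_rot: [3.141, 0.002, 1.385]
contact_force: [-0.6, -0.8, 0.2]
grip_width: 32.2
finger_force: 0.0
```

Call:
step_arm:
  deltas:
    - [0, 0.085, 0.0405, 0, 0]
    - [0, 0.085, 0.0405, 0, 0]
    - [0, 0.085, 0.0405, 0, 0]
    - [0, 0.085, 0.0405, 0, 0]
    - [0, 0.085, 0.0405, 0, 0]
    - [0, 0.085, 0.0405, 0, 0]
    - [0, 0.085, 0.0405, 0, 0]
    - [0, 0.085, 0.0405, 0, 0]

```text
time: 1.7
tool_pos: [371.9, -199.1, 307.6]
tcp_rot: [-3.141, 0.0, 1.379]
contact_force: [-0.1, -0.6, 0.2]
grip_width: 0.4
finger_force: 0.0
```

Call:
step_arm:
  deltas:
    - [0, 0.085, 0.0405, 0, 0]
    - [0, 0.085, 0.0405, 0, 0]
    - [0, 0.085, 0.0405, 0, 0]
    - [0, 0.085, 0.0405, 0, 0]
    - [0, 0.07, 0.035, 0, 0]
    - [0, 0.04, 0.03, 0, 0]
    - [0, 0, 0, 0, 0]
    - [0, 0, 0, 0, 0]

```text
time: 2.5
tool_pos: [525.2, -1.5, 307.0]
tcp_rot: [-3.14, 0.001, 1.38]
contact_force: [-0.2, -0.1, -0.5]
grip_width: 0.6
finger_force: 0.0
```

```bash
cat >> h.py <<'E'
O=np.array([538,17.2,0]);YAW=np.radians(79)
XH=np.array([np.cos(YAW),np.sin(YAW),0]);YH=np.array([-XH[1],XH[0],0])
def lat(P):
    q=np.array(P)-O;return np.round([q@XH,q@YH,q[2]],1)
def st():
    s=bot.get_obs();f=s['contact_force'];print('t',round(s['time'],2),'tcp lat',lat(s['tool_pos']),'tip z',round(s['tool_pos'][2]-11,1),'rot',np.round(s['tcp_rot'],3),'F lat',np.round([f@XH,f@YH,f[2]],1),'w',round(s['grip_width'],1))
E
python3 -c "
from h import *
st()"
```

```text
t 2.5 tcp lat [-20.8   9.  307. ] tip z 296.0 rot [-3.14e+00  1.00e-03  1.38e+00] F lat [-0.1  0.1 -0.5] w 0.6
```

Call:
step_arm:
  deltas:
    - [0, 0.03, 0.018, 0, 0]
    - [0, 0.018, 0, 0.06, 0]
    - [0, 0, 0, 0.07, 0]
    - [0, 0, 0, 0.052, 0]
    - [0, 0, 0, 0, 0]

```text
time: 3.0
tool_pos: [536.2, 19.3, 213.5]
tcp_rot: [-3.134, 0.001, 1.378]
contact_force: [0.3, 0.0, -0.2]
grip_width: 0.3
finger_force: 0.0
```

```bash
python3 -c "
from h import *
st()"
```

```text
t 3.0 tcp lat [  1.7   2.2 213.5] tip z 202.5 rot [-3.134e+00  1.000e-03  1.378e+00] F lat [ 0.1 -0.3 -0.2] w 0.3
```

Call:
step_arm:
  deltas:
    - [0, 0.02, 0.004, 0, 0]
    - [0, 0.008, 0, 0, 0]
    - [0, 0.012, 0, 0.002, 0]
    - [0, 0.016, 0, 0.003, 0]
    - [0, 0.016, 0, 0.003, 0]
    - [0, 0.016, 0, 0.004, 0]

```text
time: 3.6
tool_pos: [549.4, 63.9, 210.8]
tcp_rot: [3.141, -0.0, 1.38]
contact_force: [0.5, 0.5, -0.4]
grip_width: 0.7
finger_force: 0.1
```

Call:
step_arm:
  deltas:
    - [0, 0.016, 0, 0.005, 0]
    - [0, 0.016, 0, 0.006, 0]
    - [0, 0.016, 0, 0.006, 0]
    - [0, 0.016, 0, 0.007, 0]
    - [0, 0.016, 0, 0.008, 0]
    - [0, 0.016, 0, 0.008, 0]

```text
time: 4.2
tool_pos: [558.5, 110.8, 190.3]
tcp_rot: [-3.141, 0.0, 1.379]
contact_force: [0.5, -0.0, 0.2]
grip_width: 0.7
finger_force: 0.0
```

```bash
python3 -c "
from h import *
st()
a,d=grab('side');grab('top')
q=cloud('side',d).reshape(-1,3)-O;L=np.c_[q@XH,q@YH,q[:,2]]
s=L[(abs(L[:,1])<45)&(L[:,0]>-30)&(L[:,0]<190)]
for y0 in(-36,-26,26):
  k=s[(s[:,1]>y0)&(s[:,1]<y0+10)&(s[:,2]>55)];print(y0,len(k),np.round(k[::max(1,len(k)//12)]).tolist())
cv2.imwrite('pics/s2.png',cv2.resize(a[100:300,180:380],None,fx=3,fy=3)[:,:,::-1])"
```

```text
t 4.2 tcp lat [ 95.8  -2.2 190.3] tip z 179.3 rot [-3.141  0.     1.379] F lat [ 0.1 -0.5  0.2] w 0.7
-36 155 [[164.0, -28.0, 497.0], [164.0, -27.0, 488.0], [120.0, -28.0, 353.0], [123.0, -28.0, 285.0], [119.0, -28.0, 275.0], [124.0, -29.0, 268.0], [132.0, -31.0, 260.0], [131.0, -27.0, 251.0], [71.0, -29.0, 149.0], [38.0, -29.0, 119.0], [24.0, -28.0, 106.0], [11.0, -27.0, 94.0], [2.0, -30.0, 81.0]]
-26 277 [[165.0, -25.0, 497.0], [164.0, -22.0, 486.0], [164.0, -16.0, 478.0], [132.0, -17.0, 446.0], [134.0, -16.0, 424.0], [130.0, -17.0, 400.0], [131.0, -17.0, 349.0], [123.0, -22.0, 287.0], [118.0, -21.0, 271.0], [132.0, -24.0, 264.0], [132.0, -19.0, 250.0], [107.0, -17.0, 202.0], [11.0, -16.0, 56.0]]
26 2603 [[161.0, 28.0, 497.0], [158.0, 32.0, 486.0], [156.0, 29.0, 474.0], [70.0, 29.0, 453.0], [106.0, 35.0, 440.0], [95.0, 35.0, 426.0], [113.0, 30.0, 413.0], [76.0, 30.0, 395.0], [102.0, 34.0, 382.0], [74.0, 27.0, 353.0], [131.0, 35.0, 339.0], [130.0, 28.0, 260.0], [-6.0, 35.0, 78.0]]
```

View pics/s2.png

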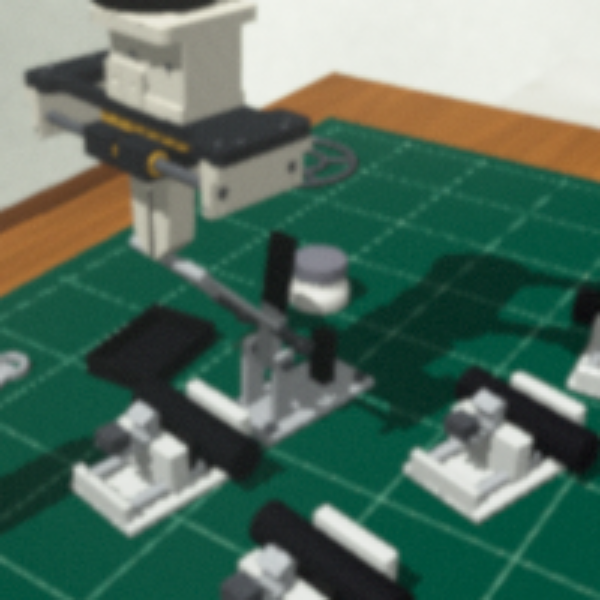

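The picture shows the bail now leaning forward at about 45°, its bar at the closed fingertips near (150,245). The lever tilts forward.

Call:
step_arm:
  deltas:
    - [0, 0.01, 0, 0, 0]
    - [0, 0.01, 0, 0, 0]
    - [0, 0, 0, 0, 0]
    - [0, 0, 0, 0, 0]
    - [0, 0, 0, 0, 0]

```text
time: 4.8
tool_pos: [560.3, 119.8, 190.8]
tcp_rot: [3.141, 0.0, 1.379]
contact_force: [0.3, -1.2, 0.5]
grip_width: 0.5
finger_force: 0.0
```

```bash
cat >> h.py <<'E'
def bail():
    for n in('side','top'):
        a,d=grab(n);q=cloud(n,d).reshape(-1,3)-O;L=np.c_[q@XH,q@YH,q[:,2]]
        for sg in(-1,1):
            s=L[(abs(sg*L[:,1]-31)<5)&(L[:,0]>0)&(L[:,0]<180)&(L[:,2]>56)&(L[:,2]<200)]
            print(n,'wire',sg,len(s),np.round(s[np.argsort(s[:,0])][::max(1,len(s)//8)]).tolist())
        s=L[(abs(abs(L[:,1])-20)<8)&(L[:,0]>100)&(L[:,0]<175)&(L[:,2]>56)&(L[:,2]<90)]
        if len(s):print(n,'bar',len(s),np.round(np.percentile(s,[5,50,95],axis=0),1).tolist())
        s=L[(abs(L[:,1])<10)&(abs(L[:,0])<60)&(L[:,2]>125)&(L[:,2]<165)]
        if len(s)>3:print(n,'handle mid',np.round(np.median(s,axis=0),1),'th',np.round(np.degrees(np.arctan2(np.median(s[:,2])-60,np.median(s[:,0]))),1))
E
python3 -c "
from h import *
st();bail()"
```

```text
t 4.8 tcp lat [105.   -2.3 190.8] tip z 179.8 rot [3.141 0.    1.379] F lat [-1.1 -0.5  0.5] w 0.5
side wire -1 146 [[0.0, -28.0, 86.0], [15.0, -32.0, 90.0], [29.0, -27.0, 93.0], [40.0, -27.0, 97.0], [57.0, -28.0, 102.0], [75.0, -29.0, 111.0], [97.0, -29.0, 120.0], [112.0, -29.0, 126.0], [128.0, -31.0, 127.0]]
side wire 1 164 [[1.0, 30.0, 84.0], [21.0, 34.0, 92.0], [33.0, 32.0, 96.0], [49.0, 33.0, 101.0], [70.0, 34.0, 109.0], [89.0, 31.0, 118.0], [105.0, 34.0, 119.0], [121.0, 30.0, 131.0], [127.0, 31.0, 126.0]]
side handle mid [ -6.5   0.8 143.5] th 94.4
top wire -1 57 [[1.0, -28.0, 85.0], [6.0, -32.0, 86.0], [11.0, -30.0, 88.0], [16.0, -31.0, 91.0], [21.0, -30.0, 94.0], [26.0, -29.0, 91.0], [30.0, -28.0, 92.0], [35.0, -27.0, 91.0], [41.0, -33.0, 94.0]]
top wire 1 59 [[0.0, 30.0, 84.0], [7.0, 34.0, 87.0], [11.0, 35.0, 86.0], [16.0, 34.0, 90.0], [21.0, 35.0, 91.0], [25.0, 29.0, 92.0], [30.0, 28.0, 91.0], [76.0, 32.0, 108.0], [83.0, 34.0, 110.0]]
top handle mid [-11.1   0.5 155.1] th 96.7
```

Call:
step_arm:
  deltas:
    - [0.36, 0.03, -0.002, 0, 0]
    - [0.36, 0.024, 0, 0, 0]
    - [0.36, 0, 0, 0.02, 0]
    - [0.36, 0, 0, 0.02, 0]
    - [0.36, 0, 0, 0.02, 0]
    - [0.36, 0, 0, 0.02, 0]
    - [0.36, 0, 0, 0, 0]
    - [0.36, 0, 0, 0, 0]

```text
time: 5.7
tool_pos: [564.4, 146.4, 150.4]
tcp_rot: [-3.141, 0.0, 1.379]
contact_force: [0.7, 0.0, 0.6]
grip_width: 33.1
finger_force: 0.0
```

```bash
python3 -c "
from h import *
st();bail()"
```

```text
t 5.7 tcp lat [131.9  -1.2 150.4] tip z 139.4 rot [-3.141  0.     1.379] F lat [ 0.2 -0.7  0.6] w 33.1
side wire -1 238 [[0.0, -28.0, 76.0], [20.0, -27.0, 79.0], [37.0, -28.0, 78.0], [62.0, -29.0, 75.0], [87.0, -26.0, 72.0], [113.0, -29.0, 67.0], [136.0, -27.0, 66.0], [143.0, -28.0, 160.0], [144.0, -35.0, 195.0]]
side wire 1 371 [[0.0, 36.0, 81.0], [31.0, 36.0, 74.0], [66.0, 33.0, 71.0], [104.0, 29.0, 70.0], [127.0, 29.0, 149.0], [134.0, 34.0, 180.0], [139.0, 33.0, 169.0], [142.0, 27.0, 148.0], [144.0, 26.0, 183.0]]
side bar 57 [[129.4, -27.3, 66.1], [134.6, -12.4, 70.4], [136.7, 26.7, 72.1]]
side handle mid [ -6.5   1.2 143.1] th 94.5
top wire -1 100 [[1.0, -28.0, 85.0], [11.0, -29.0, 83.0], [20.0, -29.0, 83.0], [29.0, -32.0, 79.0], [37.0, -28.0, 78.0], [50.0, -30.0, 77.0], [63.0, -30.0, 77.0], [74.0, -27.0, 76.0], [86.0, -33.0, 73.0]]
top wire 1 94 [[0.0, 31.0, 87.0], [10.0, 30.0, 81.0], [17.0, 32.0, 82.0], [24.0, 31.0, 82.0], [32.0, 27.0, 76.0], [41.0, 34.0, 78.0], [51.0, 32.0, 79.0], [61.0, 31.0, 77.0], [72.0, 34.0, 77.0]]
top handle mid [-10.7   0.6 155.3] th 96.4
```

Call:
step_arm:
  deltas:
    - [0.36, 0, 0, 0.05, 0]
    - [0.36, 0, 0, 0.05, 0]
    - [0.36, 0, 0, 0.02, 0]
    - [0.36, 0, 0, 0.006, 0]
    - [0.36, 0, 0, 0.003, 0]
    - [0.36, 0, 0, 0.003, 0]
    - [0.36, 0, 0, 0.002, 0]
    - [0.36, 0, 0, 0.0, 0]

```text
time: 6.6
tool_pos: [564.7, 146.7, 84.2]
tcp_rot: [3.141, -0.0, 1.379]
contact_force: [-0.0, -0.1, 0.6]
grip_width: 33.0
finger_force: 0.0
```

```bash
python3 -c "
from h import *
st()"
```

```text
t 6.6 tcp lat [132.2  -1.5  84.2] tip z 73.2 rot [ 3.141 -0.     1.379] F lat [-0.1  0.   0.6] w 33.0
```

Call:
step_arm:
  deltas:
    - [0.36, 0, 0, 0.002, 0]
    - [0.36, 0, 0, 0.002, 0]

```text
time: 6.8
tool_pos: [564.9, 146.7, 82.7]
tcp_rot: [3.14, -0.0, 1.379]
contact_force: [-3.1, -0.6, 11.5]
grip_width: 33.0
finger_force: 5.5
```

Call:
step_arm:
  deltas:
    - [0.36, 0, 0, 0.002, 0]
    - [0.36, 0, 0, 0.001, 0]

```text
time: 7.0
tool_pos: [565.0, 146.8, 82.4]
tcp_rot: [3.139, -0.001, 1.379]
contact_force: [-4.7, -0.4, 16.6]
grip_width: 33.3
finger_force: 8.4
```

Call:
step_arm:
  deltas:
    - [0.36, 0, 0, 0.001, 0]
    - [0.36, 0, 0, 0, 0]

```text
time: 7.2
tool_pos: [565.0, 146.8, 82.3]
tcp_rot: [3.139, -0.001, 1.379]
contact_force: [-4.8, -1.0, 16.7]
grip_width: 32.7
finger_force: 8.6
```

Call:
step_arm:
  deltas:
    - [0.36, 0, 0, 0.002, 0]
    - [0.36, 0, 0, 0, 0]

```text
time: 7.4
tool_pos: [565.1, 146.8, 82.0]
tcp_rot: [3.139, -0.001, 1.38]
contact_force: [-7.7, -1.8, 22.0]
grip_width: 33.2
finger_force: 11.2
```

Call:
step_arm:
  deltas:
    - [0.36, 0, 0, 0.001, 0]
    - [0.36, 0, 0, 0, 0]

```text
time: 7.6
tool_pos: [565.2, 146.8, 81.9]
tcp_rot: [3.138, -0.001, 1.38]
contact_force: [-7.7, -2.0, 24.4]
grip_width: 33.3
finger_force: 12.5
```

Call:
step_arm:
  deltas:
    - [0.36, 0, 0, -0.002, 0]
    - [0.36, 0.004, 0, 0, 0]
    - [0.36, 0.004, 0, 0, 0]

```text
time: 7.9
tool_pos: [565.6, 149.3, 81.2]
tcp_rot: [3.139, 0.002, 1.38]
contact_force: [-1.8, -5.8, 5.9]
grip_width: 33.1
finger_force: 3.5
```

Call:
step_arm:
  deltas:
    - [0.36, 0.004, 0, 0, 0]
    - [0.36, 0.004, 0, 0, 0]

```text
time: 8.1
tool_pos: [566.5, 153.8, 80.1]
tcp_rot: [3.14, 0.001, 1.379]
contact_force: [-0.2, -3.7, 5.5]
grip_width: 32.9
finger_force: 2.5
```

```bash
python3 -c "
from h import *
st();bail()"
```

```text
t 8.1 tcp lat [139.5  -1.9  80.1] tip z 69.1 rot [3.140e+00 1.000e-03 1.379e+00] F lat [-3.7 -0.6  5.5] w 32.9
side wire -1 126 [[115.0, -33.0, 69.0], [150.0, -32.0, 95.0], [150.0, -36.0, 120.0], [151.0, -26.0, 76.0], [161.0, -30.0, 177.0], [165.0, -34.0, 157.0], [168.0, -32.0, 159.0], [175.0, -29.0, 152.0], [176.0, -33.0, 157.0]]
side wire 1 430 [[0.0, 36.0, 76.0], [32.0, 33.0, 79.0], [70.0, 34.0, 74.0], [110.0, 33.0, 68.0], [138.0, 28.0, 62.0], [149.0, 31.0, 117.0], [160.0, 30.0, 159.0], [165.0, 31.0, 168.0], [176.0, 28.0, 159.0]]
side bar 152 [[131.7, -23.4, 65.1], [142.6, -17.8, 77.4], [151.0, 25.2, 88.5]]
side handle mid [  3.8   1.6 143.1] th 87.4
top wire -1 112 [[1.0, -28.0, 86.0], [11.0, -31.0, 84.0], [22.0, -26.0, 80.0], [32.0, -27.0, 78.0], [42.0, -27.0, 76.0], [55.0, -32.0, 77.0], [70.0, -29.0, 74.0], [83.0, -31.0, 72.0]]
top wire 1 102 [[0.0, 31.0, 86.0], [9.0, 32.0, 80.0], [17.0, 32.0, 83.0], [25.0, 29.0, 81.0], [33.0, 35.0, 78.0], [41.0, 32.0, 79.0], [53.0, 34.0, 74.0], [64.0, 30.0, 75.0], [76.0, 32.0, 71.0]]
top handle mid [ -1.1   1.  156.7] th 90.6
```

Dragging moved the bar about 2.5 mm ahead, and it rode down the lip's slope, so it was on the lip. I'll press here.

Call:
step_arm:
  deltas:
    - [0.36, 0, 0, 0.002, 0]
    - [0.36, 0, 0, 0.002, 0]
    - [0.36, 0, 0, 0, 0]

```text
time: 8.5
tool_pos: [566.5, 154.4, 77.4]
tcp_rot: [3.14, -0.0, 1.379]
contact_force: [1.0, -2.0, 2.1]
grip_width: 32.9
finger_force: 1.6
```

Call:
step_arm:
  deltas:
    - [0.36, 0, 0, 0.001, 0]
    - [0.36, 0, 0, 0.001, 0]
    - [0.36, 0, 0, 0, 0]

```text
time: 8.8
tool_pos: [565.4, 154.8, 75.5]
tcp_rot: [-3.14, 0.0, 1.379]
contact_force: [0.3, -0.4, -0.2]
grip_width: 33.0
finger_force: 0.0
```

Call:
step_arm:
  deltas:
    - [0.36, -0.004, 0, 0.002, 0]
    - [0.36, 0, 0, 0.002, 0]
    - [0.36, 0, 0, 0.002, 0]
    - [0.36, 0, 0, 0, 0]

```text
time: 9.2
tool_pos: [565.4, 152.5, 73.0]
tcp_rot: [-3.141, 0.0, 1.379]
contact_force: [-0.5, 0.2, -0.3]
grip_width: 33.0
finger_force: 0.0
```

```bash
python3 -c "
from h import *
st();bail()"
```

```text
t 9.2 tcp lat [138.1  -1.1  73. ] tip z 62.0 rot [-3.141  0.     1.379] F lat [ 0.1  0.5 -0.3] w 33.0
side wire -1 125 [[1.0, -27.0, 84.0], [149.0, -31.0, 90.0], [149.0, -28.0, 111.0], [149.0, -27.0, 90.0], [159.0, -32.0, 151.0], [163.0, -35.0, 167.0], [167.0, -28.0, 151.0], [174.0, -33.0, 141.0], [175.0, -36.0, 135.0]]
side wire 1 441 [[1.0, 33.0, 85.0], [31.0, 33.0, 78.0], [69.0, 33.0, 68.0], [109.0, 35.0, 59.0], [142.0, 31.0, 75.0], [149.0, 35.0, 105.0], [160.0, 29.0, 184.0], [164.0, 29.0, 162.0], [175.0, 30.0, 146.0]]
side bar 170 [[130.4, -24.3, 57.4], [144.2, -17.4, 73.8], [149.6, 26.3, 87.7]]
side handle mid [  6.7   1.1 144. ] th 85.4
top wire -1 106 [[1.0, -28.0, 84.0], [11.0, -29.0, 83.0], [20.0, -29.0, 80.0], [29.0, -32.0, 79.0], [37.0, -28.0, 78.0], [50.0, -29.0, 70.0], [63.0, -31.0, 70.0], [77.0, -28.0, 68.0], [90.0, -30.0, 65.0]]
top wire 1 99 [[0.0, 31.0, 88.0], [9.0, 32.0, 83.0], [17.0, 32.0, 82.0], [25.0, 28.0, 79.0], [34.0, 33.0, 76.0], [41.0, 32.0, 77.0], [53.0, 34.0, 70.0], [64.0, 29.0, 67.0], [76.0, 32.0, 67.0]]
top handle mid [  1.3   0.4 156.7] th 89.2
```

Wire heights extrapolate to a bar centre of about 54 mm, so it snapped in. Now the handle.

Call:
step_arm:
  deltas:
    - [0.36, 0, 0, -0.08, 0]
    - [0, 0, 0, -0.08, 0]
    - [0, 0, -0.002, -0.07, 0]
    - [0, -0.08, 0, 0, 0]
    - [0, -0.08, 0, 0, 0]
    - [0, -0.044, 0, 0, 0]
    - [0, 0, 0, 0.07, 0]
    - [0, 0, 0, 0, 0]

```text
time: 10.1
tool_pos: [542.8, 51.9, 150.2]
tcp_rot: [-3.135, 0.001, 1.378]
contact_force: [-0.8, 0.4, -0.7]
grip_width: 0.6
finger_force: 0.0
```

```bash
python3 -c "
from h import *
st()
a,d=grab('side');grab('top')
cv2.imwrite('pics/s3.png',cv2.resize(a[120:290,180:350],None,fx=3.4,fy=3.4)[:,:,::-1])"
```

```text
t 10.1 tcp lat [ 35.    1.9 150.2] tip z 139.2 rot [-3.135e+00  1.000e-03  1.378e+00] F lat [ 0.2  0.9 -0.7] w 0.6
```

View pics/s3.png

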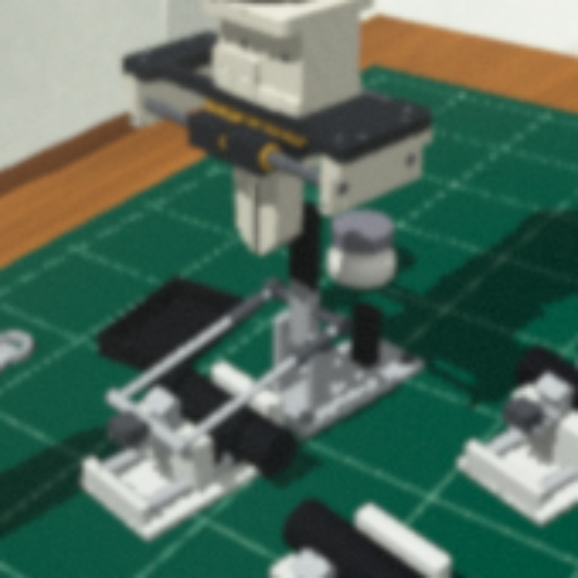

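Call:
step_arm:
  deltas:
    - [0, -0.028, 0.004, 0.008, 0]
    - [0, -0.01, 0, 0, 0]
    - [0, -0.01, 0, 0, 0]
    - [0, -0.012, 0, 0, 0]
    - [0, -0.012, 0, 0, 0]

```text
time: 10.7
tool_pos: [540.4, 16.6, 149.5]
tcp_rot: [3.141, -0.0, 1.379]
contact_force: [1.8, 1.5, -1.0]
grip_width: 0.6
finger_force: 1.1
```

```bash
python3 -c "
from h import *
st()"
```

```text
t 10.7 tcp lat [-1.000e-01 -2.500e+00  1.495e+02] tip z 138.5 rot [ 3.141 -0.     1.379] F lat [ 1.8 -1.5 -1. ] w 0.6
```

Call:
step_arm:
  deltas:
    - [0, -0.012, 0, 0.006, 0]
    - [0, -0.012, 0, 0.006, 0]
    - [0, -0.012, -0.004, 0.005, 0]
    - [0, -0.012, 0, 0.005, 0]
    - [0, -0.011, 0, 0.007, 0]
    - [0, -0.011, 0, 0.007, 0]

```text
time: 11.3
tool_pos: [533.4, -17.1, 132.4]
tcp_rot: [3.137, -0.001, 1.379]
contact_force: [4.5, 5.9, 4.3]
grip_width: 0.5
finger_force: 4.1
```

```bash
python3 -c "
from h import *
st()"
```

```text
t 11.3 tcp lat [-34.6  -2.  132.4] tip z 121.4 rot [ 3.137e+00 -1.000e-03  1.379e+00] F lat [ 6.6 -3.3  4.3] w 0.5
```

Call:
step_arm:
  deltas:
    - [0, -0.01, 0, 0.009, 0]
    - [0, -0.01, 0, 0.01, 0]
    - [0, -0.009, 0, 0.01, 0]
    - [0, -0.008, 0, 0.01, 0]
    - [0, -0.007, 0, 0.011, 0]
    - [0, -0.006, 0, 0.011, 0]

```text
time: 11.9
tool_pos: [527.9, -42.0, 101.1]
tcp_rot: [3.139, -0.0, 1.379]
contact_force: [3.4, 2.3, 2.8]
grip_width: 0.4
finger_force: 1.9
```

```bash
python3 -c "
from h import *
st()"
```

```text
t 11.9 tcp lat [-60.   -1.4 101.1] tip z 90.1 rot [ 3.139 -0.     1.379] F lat [ 2.9 -2.8  2.8] w 0.4
```

Call:
step_arm:
  deltas:
    - [0, -0.005, 0, 0.012, 0]
    - [0, -0.004, 0, 0.012, 0]
    - [0, -0.003, 0, 0.012, 0]
    - [0, -0.001, 0, 0.008, 0]
    - [0, 0, 0, 0.004, 0]
    - [0, 0, 0, 0.002, 0]

```text
time: 12.5
tool_pos: [524.7, -48.1, 76.0]
tcp_rot: [-3.139, 0.001, 1.38]
contact_force: [-6.7, -0.4, 14.1]
grip_width: 0.5
finger_force: 7.3
```

Call:
step_arm:
  deltas:
    - [0, 0, 0, 0.002, 0]
    - [0, 0, 0, 0, 0]

```text
time: 12.7
tool_pos: [524.8, -48.2, 75.9]
tcp_rot: [-3.14, 0.001, 1.38]
contact_force: [-6.8, -0.7, 15.0]
grip_width: 0.3
finger_force: 7.5
```

```bash
python3 -c "
from h import *
st()"
```

```text
t 12.7 tcp lat [-66.7   0.5  75.9] tip z 64.9 rot [-3.14e+00  1.00e-03  1.38e+00] F lat [-2.   6.6 15. ] w 0.3
```

Tip at 64.9 mm with 15 N, so the handle is on its stop. I'll hold a moment more, then retreat straight up.

Call:
step_arm:
  deltas:
    - [0, 0, 0, 0.001, 0]
    - [0, 0, 0, 0, 0]
    - [0, 0, 0, -0.01, 0]
    - [0, 0, 0, -0.04, 0]
    - [0, 0, 0, -0.09, 0]
    - [0, 0, 0, -0.09, 0]
    - [0, 0, 0, -0.09, 0]
    - [0, 0, 0, 0, 0]

```text
time: 13.5
tool_pos: [528.5, -48.6, 240.5]
tcp_rot: [3.13, 0.001, 1.38]
contact_force: [1.2, -0.0, 0.2]
grip_width: 0.4
finger_force: 0.0
```

```bash
python3 -c "
from h import *
st()
a,d=grab('side');b,e=grab('top')
for n,i in(('side',d),('top',e)):
    q=cloud(n,i).reshape(-1,3)-O;L=np.c_[q@XH,q@YH,q[:,2]]
    s=L[(abs(L[:,1])<11)&(L[:,0]>-97)&(L[:,0]<-38)&(L[:,2]>45)&(L[:,2]<110)]
    print(n,'handle',len(s),np.round(np.percentile(s,[5,50,95],axis=0),1).tolist())
    for x0 in(40,80,100,112,120,126,132,138):
        s=L[(abs(abs(L[:,1])-30)<5)&(abs(L[:,0]-x0)<4)&(L[:,2]>48)&(L[:,2]<110)]
        if len(s):print(x0,len(s),np.round(np.percentile(s[:,2],[10,50,90])))
A=cv2.resize(a[160:280,190:320],None,fx=4.5,fy=4.5)[:,:,::-1];cv2.imwrite('pics/s4.png',A)"
```

```text
t 13.5 tcp lat [-66.4  -3.2 240.5] tip z 229.5 rot [3.13e+00 1.00e-03 1.38e+00] F lat [ 0.2 -1.2  0.2] w 0.4
side handle 138 [[-91.5, -9.7, 48.6], [-64.2, 3.7, 63.6], [-42.1, 10.7, 65.3]]
40 16 [55. 58. 59.]
80 19 [54. 57. 58.]
100 18 [54. 56. 57.]
112 16 [55. 56. 58.]
120 29 [53. 57. 59.]
126 10 [53. 55. 57.]Traceback (most recent call last):
  File "<string>", line 8, in <module>
    print(n,'handle',len(s),np.round(np.percentile(s,[5,50,95],axis=0),1).tolist())
                                     ~~~~~~~~~~~~~^^^^^^^^^^^^^^^^^^^^
    return _quantile_unchecked(
        a, q, axis, out, overwrite_input, method, keepdims, weights)
    return _ureduce(a,
                    func=_quantile_ureduce_func,
    ...<5 lines>...
                    overwrite_input=overwrite_input,
                    method=method)
    r = func(a, **kwargs)
    result = _quantile(arr,
                       quantiles=q,
    ...<2 lines>...
                       out=out,
                       weights=wgt)
    slices_having_nans = np.isnan(arr[-1, ...])
                                  ~~~^^^^^^^^^
IndexError: index -1 is out of bounds for axis 0 with size 0
```

The handle is level at 65 mm, the wires lie at about 56 mm and the arm is clear.

```bash
python3 -c "
from plant import bot
print(bot.close_job())"
```

```text
the job is handed in; nothing more can be done
None
```

I handed the job in at 13.5 s: the bar snapped into the keeper, the lever is home on its stop and the arm is clear of everything. The highest force I read was about 26 N. The jaw's draw was not measured directly; I infer it from the level handle, the low bail wires and the spring resistance felt while closing. The judge gave no verdict.

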